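Refit the grow-light tube and set its dimmer

TASK

Refit the grow lamp: take the orange-capped tube from the black two-cradle rack, lay it centred in the two saddles of the blue rest and let go of it there, then take it again by its bare-metal end, the only part that stays clear of the lamp, and lay it in the lamp's reflector trough with the orange cap within 15 mm of the orange end plate. Once the tube lies in the lamp, slide the dimmer grip until its white line stands at the green mark. Never let the tube drop to the bench, and leave the blue-capped tube and everything else on the bench where they are.

Things in the scene. Friction and masses are not known exactly. Their poses are not given: they have to be found in the camera images.
- tube_center (a point): centre of the tube to refit: white, 26 mm diameter, 200 mm long, 0.1 to 0.17 kg, orange cap (22 mm) on one end, bare-metal cap on the other. x: along the tube towards the orange cap. It starts in the rack, orange cap towards the robot. In the rack, on the rest and in the lamp its axis is 55 mm above the bench
- tube_cap (a point): centre of the end face of the tube's orange cap, 100 mm from the tube's centre
- spare_center (a point): centre of the other tube in the rack, same size, blue caps on both ends; stays in its cradle (within 15 mm). Which of the two cradles each tube lies in varies.
- rack: black fixed rack, 214 x 150 mm; origin at its underside's centre. Two cradles along x, at y = -35 and +35 mm: 45-degree vee blocks under the last 45 mm of each tube end, walls up to 66 mm high, so only the middle 110 mm of a tube is free at its sides (below it just the 12 mm base plate). Rack and lamp may change sides of the bench
- rest: blue fixed rest; origin at its underside's centre, x along the tube it carries (either way round). Base 130 x 60 x 10 mm; two shallow vee saddles (25-degree slopes, 36 mm wide, 14 mm thick along x) at x = -45 and +45 mm: a tube's middle and both ends stay free. A tube in it has its centre 55 mm above the origin; a sideways push rolls it out
- lamp: fixed white lamp head on its back; aluminium 45-degree vee trough along x, 64 mm wide, rims 69 mm high, from x = -55 to +107 mm, closed there by the orange end plate (82 mm high). Origin on the underside below where the tube's centre belongs. A fitted tube: centre at x = 0 (-9 to +7), y = 0, z = 55 mm, orange cap at +x; its other end sticks out 45 mm at -x, the only place where fingers fit
- dimmer_grip (a point): centre of the black dimmer grip with a white line across its middle: 26 mm across the track, 20 mm along it, 34 mm tall (top 80 mm, underside 45 mm above the bench). It slides along its own y axis on the fixed grey box (80 mm across, 170 mm along, 45 mm high); the friction is 1.5 N and it stays where it is left.
- dimmer (a joint): position of the dimmer grip along its track, 0 to 0.10 m, growing towards the grip's +y; it starts near 0
- mark: green mark on the top of the dimmer box, two strips either side of the track, 6 mm wide along it; origin on the track's centre line at the mark's middle, y along the track as for the grip. The grip is set when its centre is level with the mark's origin along y, within 5 mm
- pot_black_mid (a point): middle of a small black plant pot, 60 mm diameter, 55 mm high; not to be moved (20 mm)
- pot_clay_mid (a point): middle of a small terracotta pot, 60 mm diameter, 55 mm high; not to be moved (20 mm)
- feed_bottle_mid (a point): middle of a white feed bottle with a green cap, 48 mm diameter, 125 mm high; not to be moved (20 mm)
- seed_jar_mid (a point): middle of an amber seed jar, 48 mm diameter, 75 mm high; not to be moved (20 mm)
- tin_mid (a point): middle of a tin, 48 mm diameter, 60 mm high; not to be moved (20 mm)
- brush_grip (a point): handle of a small brush lying on the bench, 150 mm long, 20 mm high; not to be moved (20 mm)
- meter_mid (a point): middle of a white meter lying on the bench, 50 x 75 x 20 mm; not to be moved (20 mm)
There are look-alikes about, which are no part of the job. What is shaped like the part that bears tube_center but red is not meant. Leave any brown or pink look-alike of the rest alone.

How it is judged (in metres and radians):
On the way, in this order (a step that is already met when the one before it is completed fails the run):
1. the tube lies in both saddles of the blue rest, let go and still (x of tube_center in the frame of rest between -0.03 and 0.03 m and y of tube_center in the frame of rest between -0.008 and 0.008 m and z of tube_center in the frame of rest between 0.049 and 0.061 m and angle between the x axis of tube_center and the x axis of rest, either way round below 0.12 rad and contact force between the fingers and tube below 0.1 N and linear speed of tube below 0.03 m/s), for 0.2 s.
2. the tube lies in the lamp's trough, orange cap at the orange plate, let go and still (x of tube_center in the frame of lamp between -0.009 and 0.007 m and y of tube_center in the frame of lamp between -0.005 and 0.005 m and z of tube_center in the frame of lamp between 0.05 and 0.06 m and angle between the x axis of tube_center and the x axis of lamp, either way round below 0.06 rad and x of tube_cap in the frame of lamp above 0.05 m and contact force between the fingers and tube below 0.1 N and linear speed of tube below 0.03 m/s), for 0.2 s.
3. the dimmer grip stands at the green mark (y of dimmer_grip in the frame of mark between -0.005 and 0.005 m), for 0.2 s.
At the end, for the whole second after the job is handed in: The tube lies still and released in the lamp: within 5 mm of the trough line and resting height, cap within 16 mm of the orange plate, direction within 0.06 rad; the dimmer is within 5 mm of the mark; the spare is within 15 mm, other loose things within 20 mm, of their starts (all of step 2 and all of step 3 and distance of spare_center from where it was at the start of the episode below 0.015 m and distance of each of pot_black_mid, pot_clay_mid, feed_bottle_mid, seed_jar_mid, tin_mid, brush_grip, meter_mid from where it was at the start of the episode below 0.02 m); the robot touches nothing.
It fails at once if the tube falls to the bench (height (world z) of tube_center below 0.035 m).
It fails at once if the other tube or another loose thing is moved (distance of spare_center from where it was at the start of the episode above 0.015 m or distance of any of pot_black_mid, pot_clay_mid, feed_bottle_mid, seed_jar_mid, tin_mid, brush_grip, meter_mid from where it was at the start of the episode above 0.02 m).
It also fails if it takes over 70 s, if anything falls off the work surface, if the arm or the gripper's body presses on something with over 40 N, if the wrist force passes 120 N, or if a joint passes its speed limit or range.

ROBOT

A 6-joint arm with a two-finger parallel gripper is mounted at the origin on the work surface. World frame = base frame: x ahead of the robot, y to its left, z up, the work surface at z = 0. Lengths are in m, angles in degrees, forces in N, time in s.
With the tool pointing down it reaches from about 0.3 to 0.75 m from the base axis. Payload 8.5 kg.
Tool frame: the origin (TCP) lies midway between the tips of the shut fingers; the grasp point (between the pads) lies 19 mm behind it (env.tcp_to_grasp is the z of the grasp point in the tool frame, in m); z points along the fingers, y is the line along which they close (so a half turn about z gives the same grasp; the last joint's range is limited). The gripper opens to 85 mm and grips with 20 to 120 N. Pads are 22 mm wide; open, the fingers measure 114 mm over their backs; the gripper's body (76 mm by 85 mm) begins 54 mm behind the grasp point. The pads swing forward as they close: fully open they stand 13 mm farther back than shut.
Start: joints at [-81.836, 21.807, 74.336, -0, 83.858, -12.336], TCP at [0.193, -0.515, 0.231] pointing down, gripper open.
Joint ranges: [-178.18, 178.18], [-50.72, 133.34], [12.68, 142.11], [-81.47, 261.47], [9.98, 163.14], [-165.26, 165.26]. Speed limits (degrees/s): [136.94, 136.94, 180, 180, 180, 180].

INTERFACE

Orientations are given as a 3x3 rotation matrix whose columns are the frame's x, y, z axes.
In Python, from rig import env, imaging, job, models gives the robot as it stands. The module is installed in compiled form; this text tells all that it offers.
- The arm moves only by the tool jog_arm, never from a script. Its argument "plan" is text: rows parted by semicolons, each of 7 numbers parted by spaces: the turn, a rotation vector about the tool's x, y, z in degrees, then the shift along the tool's x, y, z in cm, then the closure in counts, from 0 (fully open) to 255 (shut). In form: rx ry rz x y z claw; .... A call has 1 to 10 rows; each row shifts and turns the commanded pose from where the row before left it, along the tool's axes as they then stand; what a row does not reach is not made up. A row lasts 1/12 s, in which the tool goes at most 41.7 mm and 7.16 degrees, less where a joint would pass 70% of its speed; a pose out of reach is approached as far as the arm can. A call with a gripper value outside its range is refused whole. The fingers move at their own pace and stop on an object; "grip_force" is the grip in N (left out, the last holds). Time passes only in rows, so rows that do not move let the fingers close. It gives the time, the measured TCP pose, the force, the opening and the grip force at its end, in the units of the state.
- env.observe(): the state, without advancing time (a new reading comes with each control period).
- imaging.get_image(name): name is "scene" or "side" or "wrist"; returns a dict with "pixels" (420x560x3 uint8, red, green, blue), "depth" (420x560 float32, m along the optical axis (not along the pixel's ray), 0 where there is no reading), "fov_y" (degrees; the focal length in pixels is half the picture's height over the tangent of half this angle, whatever the lens; pixels are square), "cx", "cy" (the principal point, pixels), "world_from_camera" (4x4, takes a point from camera to world coordinates). Camera axes: x right, y down, z forward; pixel columns grow to the right and rows downward; lengths in m; the calibration is good to about 2 mm. A picture is of the moment at which its call begins.
- job.close_job(): hands the job in; it is judged then, once.
Trained networks look in the newest picture that a camera, given by its name, has taken for a name from the list of things; names that differ only in an ending like _2 or _b are one class to them, and where a whole thing is asked for, a point or a joint stands for the part that bears it (a point fixed in the world has none). Each returns a list of dicts, best first, with "confidence" (0 to 1); they miss things now and then, are a little off and sometimes report something else, mostly with a low value. They report only what shows in the picture. A call takes as long as a camera call. They do not tell look-alikes from the thing itself.
- models.outline_of(camera, query): "region" (420x560 bool, what is visible of it) and "bbox" ([centre column, centre row, width, height] in pixels, round what is visible of it).
- models.tip_of(camera, query): "at" ([column, row] in pixels: a listed point, or the origin of a listed thing).
The state is a dict: "time_s": time; "q": joint angles; "qvel": joint speeds; "joint_efforts": joint torques, N m; "position": TCP position; "tool_rot": TCP orientation; "ft_force": force on the tool from outside, world axes, zero at the start; "wrist_torque": the same for the moment, N m; "grip_width": finger opening in m; "gripper_force": force on a finger pad.
Only numpy, scipy, OpenCV 4.12 (cv2) and the standard library are available. Lean on these libraries where they do the work, as an engineer would, in place of code of your own. Each camera call takes 0.05 s, during which the arm holds its last target. There are 200 camera calls.

## Working session

There is one attempt and no reset: what is moved stays moved. The work goes in short steps, Python scripts to look and compute and a tool call to move; the robot and the scene stay as the last step left them, time stands still between calls to the robot, and variables do not carry over. Pictures are saved under pics/ and viewed, at most 10 in all, crops included, and the job is handed in when it is done.

Besides the shell and the picture viewer there is one more tool, called after "Call:" as name(argument=value, ...), one argument or row to a line, values as JSON. jog_arm: Moves the arm, as the interface text tells. Its arguments: {"type":"object","properties":{"plan":{"type":"string"},"grip_force":{"type":"number"}},"required":["plan"]}

```bash
mkdir -p pics; cat > h.py <<'E'
import numpy as np,cv2
from rig import env,imaging,job,models
def cloud(im):
    H,W=im["depth"].shape;f=H/2/np.tan(np.radians(im["fov_y"])/2)
    u,v=np.meshgrid(np.arange(W),np.arange(H));d=im["depth"]
    P=np.stack([(u-im["cx"])/f*d,(v-im["cy"])/f*d,d],-1)
    T=np.array(im["world_from_camera"]);return P@T[:3,:3].T+T[:3,3]
def save(im,n):cv2.imwrite("pics/"+n,im["pixels"][:,:,::-1])
E
python3 - <<'E'
from h import *
ims={n:imaging.get_image(n) for n in("scene","side")}
for n,im in ims.items():
    save(im,n+"0.png");np.savez(n+"0.npz",P=cloud(im),px=im["pixels"])
    P=cloud(im);print(n,np.array(im["world_from_camera"])[:3,3])
    for q in["tube_center","tube_cap","spare_center","rack","rest","lamp","dimmer_grip","mark"]:
        for r in models.tip_of(n,q)[:3]:
            c,w=np.round(r["at"]).astype(int);c=min(max(c,0),559);w=min(max(w,0),419)
            print(q,round(r["confidence"],2),(c,w),P[w,c].round(3))
E
```

```text
scene [ 1.17038161 -0.70933917  0.88119971]
tube_center 0.73 (np.int64(351), np.int64(166)) [0.526 0.306 0.062]
tube_center 0.59 (np.int64(282), np.int64(149)) [0.282 0.292 0.022]
tube_cap 0.66 (np.int64(318), np.int64(154)) [0.412 0.302 0.055]
tube_cap 0.56 (np.int64(281), np.int64(133)) [0.221 0.358 0.025]
tube_cap 0.43 (np.int64(186), np.int64(236)) [ 0.388 -0.176  0.049]
spare_center 0.88 (np.int64(333), np.int64(178)) [0.516 0.237 0.054]
rack 0.47 (np.int64(335), np.int64(213)) [0.605 0.127 0.048]
rack 0.43 (np.int64(271), np.int64(171)) [0.383 0.133 0.072]
rest 0.95 (np.int64(420), np.int64(182)) [0.677 0.436 0.007]
rest 0.74 (np.int64(122), np.int64(263)) [ 0.309 -0.312  0.009]
lamp 0.95 (np.int64(172), np.int64(306)) [ 0.541 -0.342  0.061]
lamp 0.7 (np.int64(267), np.int64(344)) [ 0.73  -0.262  0.02 ]
dimmer_grip 0.61 (np.int64(316), np.int64(260)) [ 0.688 -0.056  0.074]
dimmer_grip 0.45 (np.int64(333), np.int64(181)) [0.492 0.273 0.013]
dimmer_grip 0.31 (np.int64(269), np.int64(343)) [ 0.732 -0.258  0.022]
mark 0.54 (np.int64(341), np.int64(189)) [0.529 0.261 0.009]
mark 0.3
[... 301 characters left out ...]
p 0.84 (np.int64(346), np.int64(342)) [0.195 0.377 0.016]
tube_cap 0.24 (np.int64(320), np.int64(226)) [0.38  0.03  0.048]
spare_center 0.79 (np.int64(248), np.int64(259)) [0.498 0.255 0.062]
rack 0.74 (np.int64(322), np.int64(226)) [0.375 0.028 0.048]
rack 0.6 (np.int64(241), np.int64(287)) [0.495 0.307 0.01 ]
rest 0.88 (np.int64(294), np.int64(229)) [0.464 0.02  0.005]
rest 0.87 (np.int64(149), np.int64(310)) [0.666 0.461 0.006]
rest 0.62 (np.int64(272), np.int64(285)) [0.409 0.304 0.047]
lamp 0.75 (np.int64(318), np.int64(175)) [ 0.494 -0.276  0.024]
dimmer_grip 0.5 (np.int64(239), np.int64(186)) [ 0.676 -0.039  0.071]
dimmer_grip 0.32 (np.int64(341), np.int64(201)) [ 0.366 -0.127  0.041]
```

View pics/scene0.png

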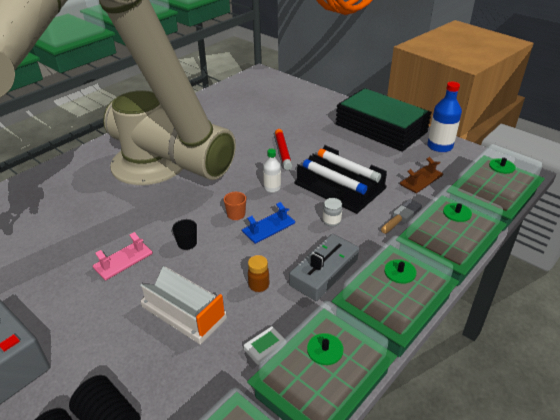

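View pics/side0.png

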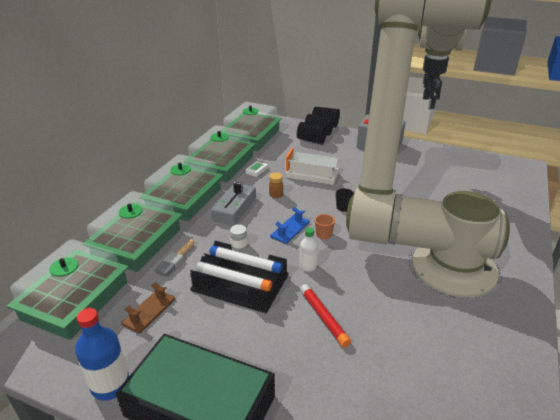

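The pictures show: the orange-capped tube in the rack's far cradle (scene 350,163, its cap at 320,153), the blue rest at (268,222), the lamp at (185,300) with its orange plate at (211,316), and the dimmer at (323,262) with the grip near (317,260). The red tube, pink rest and brown rest are look-alikes.

```bash
python3 - <<'E'
from h import *
def line(n,p):
    c=p[:,:2].mean(0);u=np.linalg.svd(p[:,:2]-c,full_matrices=False)[2][0]
    t=(p[:,:2]-c)@u;s=(p[:,:2]-c)@[-u[1],u[0]]
    print(n,len(p),"mean",p.mean(0).round(3),"ang",np.degrees(np.arctan2(u[1],u[0])).round(1),"t",np.percentile(t,[1,99]).round(3),"s",np.percentile(s,[1,99]).round(3),"mid",(c+u*np.percentile(t,[1,99]).mean()+np.array([-u[1],u[0]])*np.percentile(s,[1,99]).mean()).round(4),"z",np.percentile(p[:,2],[1,50,99]).round(3))
for n in("scene","side"):
    D=np.load(n+"0.npz");P=D["P"];px=D["px"];hsv=cv2.cvtColor(px,cv2.COLOR_RGB2HSV);h,s,v=[hsv[...,i].astype(int) for i in range(3)]
    box=lambda x0,x1,y0,y1,z0,z1:(P[...,0]>x0)&(P[...,0]<x1)&(P[...,1]>y0)&(P[...,1]<y1)&(P[...,2]>z0)&(P[...,2]<z1)
    print(n)
    rk=box(.35,.68,.15,.42,.035,.09)
    w=rk&(s<60)&(v>130);k,L=cv2.connectedComponents(w.astype(np.uint8))
    for i in range(1,k):
        if (L==i).sum()>60: line("white",P[L==i])
    line("orangecap",P[rk&(h<18)&(s>150)&(v>120)])
    line("bluecap",P[rk&(h>100)&(h<130)&(s>150)])
    b=box(.3,.6,-.1,.15,.003,.08)&(h>100)&(h<130)&(s>150)
    line("rest",P[b]); line("rest base",P[b&(P[...,2]<.013)]);
    line("rest top",P[b&(P[...,2]>.035)])
    lb=box(.3,.7,-.45,-.15,.003,.1)
    line("plate",P[lb&(h<18)&(s>150)])
    line("plate top",P[lb&(h<18)&(s>150)&(P[...,2]>.076)])
    t=lb&(s<60)&(P[...,2]>.05)&box(.3,.7,-.4,-.2,0,.1)
    line("trough",P[t]);
    line("rims",P[lb&(s<60)&(P[...,2]>.064)])
    db=box(.55,.8,-.15,.12,.035,.1)
    line("boxtop",P[db&(abs(P[...,2]-.045)<.004)])
    line("grip",P[db&(P[...,2]>.06)])
    g=db&(h>40)&(h<85)&(s>100);line("green",P[g]) if g.sum()>3 else 0
    g=db&(P[...,2]>.06)&(v>130);line("wl",P[g]) if g.sum()>2 else 0
E
```

```text
scene
white 482 mean [0.525 0.31  0.062] ang 1.8 t [-0.091  0.085] s [-0.009  0.014] mid [0.5213 0.3119] z [0.049 0.063 0.071]
white 430 mean [0.513 0.239 0.062] ang 1.1 t [-0.079  0.076] s [-0.009  0.012] mid [0.5113 0.2405] z [0.051 0.063 0.07 ]
orangecap 42 mean [0.419 0.307 0.062] ang -47.7 t [-0.014  0.013] s [-0.008  0.011] mid [0.4199 0.3083] z [0.052 0.063 0.068]
bluecap 156 mean [0.547 0.242 0.06 ] ang 2.3 t [-0.136  0.067] s [-0.025  0.026] mid [0.5127 0.2409] z [0.04  0.061 0.07 ]
rest 924 mean [0.482 0.012 0.016] ang -101.4 t [-0.064  0.059] s [-0.032  0.026] mid [0.4799 0.0146] z [0.004 0.01  0.049]
rest base 664 mean [0.484 0.011 0.009] ang -101.9 t [-0.066  0.059] s [-0.034  0.024] mid [0.4799 0.0154] z [0.004 0.009 0.013]
rest top 137 mean [0.476 0.014 0.044] ang -100.6 t [-0.056  0.049] s [-0.018  0.021] mid [0.4779 0.017 ] z [0.035 0.044 0.05 ]
plate 919 mean [ 0.611 -0.261  0.049] ang 94.0 t [-0.077  0.109] s [-0.014  0.021] mid [ 0.6063 -0.2451] z [0.006 0.048 0.084]
plate top 140 mean [ 0.613 -0.303  0.081] ang -84.3 t [-0.037  0.034] s [-0.005  0.004] mid [ 0.61
[... 2236 characters left out ...]
8] s [-0.041  0.035] mid [ 0.5261 -0.3055] z [0.05  0.058 0.068]
rims 69 mean [ 0.526 -0.305  0.066] ang -169.2 t [-0.076  0.079] s [-0.042  0.038] mid [ 0.524  -0.3035] z [0.064 0.066 0.069]
boxtop 525 mean [ 0.677 -0.012  0.043] ang 66.9 t [-0.152  0.143] s [-0.12   0.053] mid [ 0.7065 -0.0288] z [0.041 0.043 0.049]
grip 572 mean [ 0.746 -0.018  0.079] ang -134.0 t [-0.122  0.206] s [-0.05   0.127] mid [ 0.7441 -0.0756] z [0.06  0.076 0.099]
green 337 mean [ 0.782 -0.001  0.052] ang 90.4 t [-0.146  0.116] s [-0.016  0.053] mid [ 0.7635 -0.0166] z [0.036 0.053 0.057]
wl 113 mean [ 0.634 -0.115  0.074] ang -157.6 t [-0.177  0.067] s [-0.048  0.032] mid [ 0.682  -0.0868] z [0.061 0.072 0.099]
```

Call:
jog_arm(
  plan="0 0 0 0 0 0 0",
)

```text
time_s: 0.98
position: [0.1926, -0.5151, 0.2313]
tool_rot: [[0.937, 0.35, -0.0], [0.35, -0.937, 0.0], [-0.0, -0.0, -1.0]]
ft_force: [0.7, 0.2, -0.2]
grip_width: 0.0853
gripper_force: 0.0
```

```bash
python3 -c "
from h import *
s=env.observe();print({k:np.round(v,3).tolist() for k,v in s.items()},env.tcp_to_grasp)
im=imaging.get_image('wrist');print(np.round(im['world_from_camera'],3),im['fov_y'])"
```

```text
{'time_s': 0.983, 'q': [-81.835, 21.807, 74.337, -0.001, 83.858, -12.335], 'qvel': [-0.088, 0.018, -0.059, 0.002, 0.064, 0.045], 'joint_efforts': [-0.003, -44.834, -23.147, -0.0, 0.001, -0.0], 'position': [0.193, -0.515, 0.231], 'tool_rot': [[0.937, 0.35, -0.0], [0.35, -0.937, 0.0], [-0.0, -0.0, -1.0]], 'ft_force': [0.685, 0.157, -0.202], 'wrist_torque': [0.04, -0.046, -0.028], 'gripper_force': 0.0, 'grip_width': 0.085} -0.0187
[[ 0.351 -0.9   -0.257  0.259]
 [-0.936 -0.338 -0.097 -0.491]
 [ 0.     0.275 -0.961  0.375]
 [ 0.     0.     0.     1.   ]] 63.61829322195332
```

Call:
jog_arm(
  plan="0 0 0 2.45 -2.77 0 0;0 0 0 2.45 -2.77 0 0;0 0 0 2.45 -2.77 0 0;0 0 0 2.45 -2.77 0 0;0 0 0 2.45 -2.77 0 0;0 0 0 2.45 -2.77 0 0;0 0 0 2.45 -2.77 0 0;0 0 0 2.45 -2.77 0 0;0 0 0 2.45 -2.77 0 0;0 0 0 2.45 -2.77 0 0",
  grip_force=40,
)

```text
time_s: 1.87
position: [0.3253, -0.1682, 0.2316]
tool_rot: [[0.937, 0.35, 0.001], [0.35, -0.937, -0.001], [0.0, 0.001, -1.0]]
ft_force: [1.2, -0.8, -0.1]
grip_width: 0.0854
gripper_force: 0.0
```

Call:
jog_arm(
  plan="0 0 0 2.45 -2.77 0 100;0 0 0 2.45 -2.77 0 100;0 0 0 2.45 -2.77 0 100;0 0 0 2.45 -2.77 0 100;0 0 0 2.45 -2.77 0 100;0 0 0 2.45 -2.77 0 100;0 0 0 2.45 -2.77 0 100;0 0 0 2.45 -2.77 0 100;0 0 0 2.45 -2.77 0 100;0 0 0 2.45 -2.77 0 100",
)

```text
time_s: 2.7
position: [0.4578, 0.1775, 0.2315]
tool_rot: [[0.937, 0.351, 0.0], [0.351, -0.937, 0.0], [0.0, 0.0, -1.0]]
ft_force: [0.7, -0.1, -0.8]
grip_width: 0.0517
gripper_force: 0.0
```

Call:
jog_arm(
  plan="0 0 0 2.45 -2.77 0 100;0 0 0 2.45 -2.77 0 100;0 0 0 2.45 -2.77 0 100;0 0 0 2.45 -2.77 0 100;0 0 -7 0 0 0 100;0 0 -7 0 0 0 100;0 0 -7 0 0 0 100;0 0 -7 0 0 0 100;0 0 -7 0 0 0 100;0 0 -7 0 0 0 100",
)

```text
time_s: 3.53
position: [0.5105, 0.3135, 0.2313]
tool_rot: [[0.456, 0.89, -0.0], [0.89, -0.456, -0.0], [-0.0, -0.0, -1.0]]
ft_force: [-0.8, 0.5, -0.6]
grip_width: 0.0522
gripper_force: 0.0
```

Call:
jog_arm(
  plan="0 0 -7 0 0 0 100;0 0 -7 0 0 0 100;0 0 -7 0 0 0 100;0 0 -7 0 0 0 100;0 0 -7 0 0 0 100;0 0 -7 0 0 0 100;0 0 -7 0 0 0 100;0 0 -7 0 0 0 100;0 0 -7 0 0 0 100;0 0 -7 0 0 0 100",
)

```text
time_s: 4.37
position: [0.5105, 0.3135, 0.2313]
tool_rot: [[-0.68, 0.733, -0.0], [0.733, 0.68, -0.0], [0.0, -0.0, -1.0]]
ft_force: [-0.7, 0.2, -0.2]
grip_width: 0.0519
gripper_force: 0.0
```

Call:
jog_arm(
  plan="0 0 -7 0 0 0 100;0 0 -7 0 0 0 100;0 0 -7 0 0 0 100;0 0 -7 0 0 0 100;0 0 -7 0 0 0 100;0 0 -7 0 0 0 100;0 0 -7 0 0 0 100;0 0 0 0 0 0 100",
)

```text
time_s: 5.03
position: [0.5106, 0.3135, 0.2313]
tool_rot: [[-1.0, -0.031, -0.0], [-0.031, 1.0, -0.0], [0.0, -0.0, -1.0]]
ft_force: [0.1, 0.6, 0.3]
grip_width: 0.0519
gripper_force: 0.0
```

```bash
cat >> h.py <<'E'
def line(n,p):
    if len(p)<5: print(n,"few");return
    c=p[:,:2].mean(0);u=np.linalg.svd(p[:,:2]-c,full_matrices=False)[2][0];w=np.array([-u[1],u[0]])
    t=(p[:,:2]-c)@u;s=(p[:,:2]-c)@w;T=np.percentile(t,[1,99]);S=np.percentile(s,[1,99])
    print(n,len(p),"ang",np.degrees(np.arctan2(u[1],u[0])).round(1),"len",np.ptp(T).round(3),"wid",np.ptp(S).round(3),"mid",(c+u*T.mean()+w*S.mean()).round(4),"z",np.percentile(p[:,2],[1,50,99]).round(3))
def view(n,cam="wrist"):
    im=imaging.get_image(cam);save(im,n);P=cloud(im);hsv=cv2.cvtColor(im["pixels"],cv2.COLOR_RGB2HSV)
    return P,*[hsv[...,i].astype(int) for i in range(3)]
def box(P,x0,x1,y0,y1,z0,z1):
    return (P[...,0]>x0)&(P[...,0]<x1)&(P[...,1]>y0)&(P[...,1]<y1)&(P[...,2]>z0)&(P[...,2]<z1)
def pose():
    s=env.observe();R=np.array(s["tool_rot"]);print("tcp",np.round(s["position"],4),"yaw",np.degrees(np.arctan2(R[1,0],R[0,0])).round(2),"w",round(s["grip_width"],4),"q",np.round(s["q"],0),"t",s["time_s"]);return np.array(s["position"]),R
E
python3 - <<'E'
from h import *
pose()
P,h,s,v=view("w1.png")
rk=box(P,.35,.68,.28,.42,.055,.09)
line("white",P[rk&(s<60)&(v>130)]);line("oc",P[rk&(h<18)&(s>150)]);line("all",P[rk&(v>90)])
line("top",P[rk&(P[...,2]>.064)&(v>90)])
E
```

```text
tcp [0.5106 0.3135 0.2313] yaw -178.25 w 0.0519 q [ 20.  27.  66.  -0.  87. -72.] t 5.0333
white 5028 ang 1.0 len 0.177 wid 0.025 mid [0.5182 0.3168] z [0.058 0.067 0.07 ]
oc 522 ang 89.3 len 0.025 wid 0.018 mid [0.4181 0.3145] z [0.056 0.066 0.07 ]
all 6045 ang -0.6 len 0.201 wid 0.042 mid [0.5111 0.3104] z [0.057 0.067 0.07 ]
top 4591 ang 0.0 len 0.197 wid 0.039 mid [0.5091 0.3083] z [0.064 0.067 0.07 ]
```

View pics/w1.png

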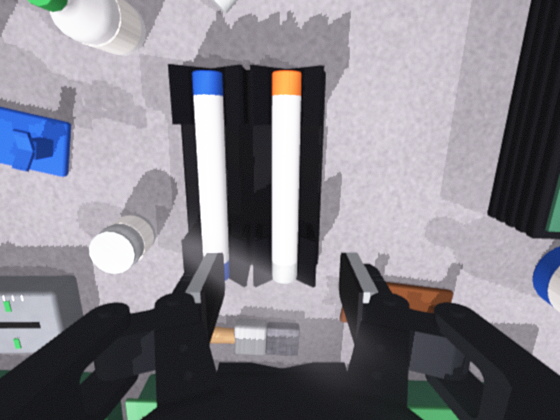

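The wrist view shows our tube with its orange cap at (287,82) and its metal end at (284,270), and the fingers straddle its line.

Call:
jog_arm(
  plan="0 0 0.7 0.15 0.3 3.3 100;0 0 0 0 0 3.3 100;0 0 0 0 0 3.3 100;0 0 0 0 0 3.3 100;0 0 0 0 0 3.1 100;0 0 0 0 0 2.1 100;0 0 0 0 0 1 100;0 0 0 0 0 0 100;0 0 0 0 0 0 255;0 0 0 0 0 0 255",
  grip_force=40,
)

```text
time_s: 5.92
position: [0.5099, 0.3168, 0.039]
tool_rot: [[-1.0, -0.013, 0.003], [-0.013, 1.0, 0.001], [-0.003, 0.001, -1.0]]
ft_force: [0.9, 0.4, -0.9]
grip_width: 0.0288
gripper_force: 0.0
```

Call:
jog_arm(
  plan="0 0 0 0 0 0 255;0 0 0 0 0 0 255;0 0 0 0 0 0 255;0 0 0 0 0 0 255",
)

```text
time_s: 6.25
position: [0.5099, 0.3169, 0.0392]
tool_rot: [[-1.0, -0.014, 0.003], [-0.014, 1.0, 0.001], [-0.003, 0.001, -1.0]]
ft_force: [0.3, 1.6, 7.7]
grip_width: 0.0247
gripper_force: 39.5
```

Call:
jog_arm(
  plan="0 0 0 0 0 -1 255;0 0 0 0 0 -3 255;0 0 0 0 0 -4 255;0 0 0 0 0 -4 255;0 0 0 0 0 -4 255;0 0 0 0 0 -3 255;0 0 0 0.8 -3 0 255;0 0 0 0.8 -4 0 255;0 0 0 0.8 -4 0 255;0 0 0 0.6 -4 0 255",
)

```text
time_s: 7.08
position: [0.4797, 0.1647, 0.2281]
tool_rot: [[-1.0, -0.015, 0.0], [-0.015, 1.0, -0.0], [-0.0, -0.0, -1.0]]
ft_force: [0.5, 0.2, -1.3]
grip_width: 0.0245
gripper_force: 39.6
```

Call:
jog_arm(
  plan="0 0 0 0 -3 0 255;0 0 0 0 0 0 255;0 0 0 0 0 0 255",
)

```text
time_s: 7.33
position: [0.4813, 0.1349, 0.2282]
tool_rot: [[-1.0, -0.011, 0.001], [-0.011, 1.0, 0.0], [-0.001, 0.0, -1.0]]
ft_force: [-0.8, 0.9, -1.1]
grip_width: 0.0244
gripper_force: 39.7
```

```bash
python3 - <<'E'
from h import *
pose()
P,h,s,v=view("w2.png")
im=imaging.get_image("wrist");P2=cloud(im)
b=box(P,.35,.6,-.1,.13,.003,.06)&(h>100)&(h<130)&(s>150)
line("rest",P[b]);line("base",P[b&(P[...,2]<.014)]);line("tops",P[b&(P[...,2]>.03)])
line("oc",P[(P[...,2]>.18)&(h<18)&(s>150)])
line("tube",P[box(P,.3,.7,.05,.25,.2,.3)&(s<60)&(v>100)])
for q in("rest",):
  for r in models.tip_of("wrist",q): print(r)
E
```

```text
tcp [0.4813 0.1349 0.2282] yaw -179.37 w 0.0244 q [  2.  17.  82.   0.  81. -89.] t 7.3333
rest 6629 ang 78.3 len 0.122 wid 0.057 mid [0.4767 0.0206] z [0.009 0.011 0.05 ]
base 5168 ang 77.7 len 0.124 wid 0.057 mid [0.4766 0.0201] z [0.008 0.011 0.013]
tops 1280 ang -101.1 len 0.103 wid 0.036 mid [0.4766 0.0188] z [0.031 0.045 0.05 ]
oc 3338 ang 87.2 len 0.024 wid 0.032 mid [0.3963 0.1329] z [0.249 0.255 0.372]
tube 21871 ang 1.1 len 0.11 wid 0.039 mid [0.4562 0.1322] z [0.24  0.256 0.291]
{'at': [177.9, 170.0], 'confidence': 0.6}
{'at': [534.8, 322.0], 'confidence': 0.6}
{'at': [139.6, 67.9], 'confidence': 0.27}
```

View pics/w2.png

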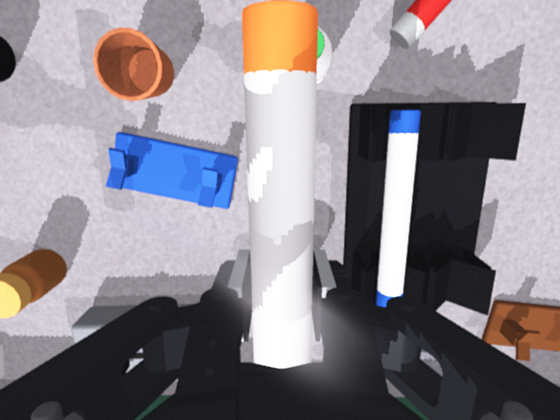

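The tube is held level near its middle; the rest lies clear at (172,172) in the wrist view and the spare is undisturbed in the rack.

Call:
jog_arm(
  plan="0 0 6.8 0 0 0 255;0 0 6.8 0 0 0 255;0 0 6.8 0 0 0 255;0 0 6.8 0 0 0 255;0 0 6.8 0 0 0 255;0 0 6.8 0 0 0 255;0 0 6.8 0 0 0 255;0 0 6.8 0 0 0 255;0 0 6.8 0 0 0 255;0 0 6.8 0 0 0 255",
)

```text
time_s: 8.32
position: [0.4813, 0.1373, 0.2273]
tool_rot: [[-0.384, 0.923, -0.0], [0.923, 0.384, 0.0], [0.0, -0.0, -1.0]]
ft_force: [-0.4, 0.1, -0.9]
grip_width: 0.0245
gripper_force: 39.7
```

Call:
jog_arm(
  plan="0 0 6.8 0 0 0 255;0 0 6.8 0 0 0 255;0 0 6.8 0 0 0 255;0 0 6.8 0 0 0 255;0 0 6.8 0 0 0 255;0 0 0 -3 0.5 0 255;0 0 0 -4 0.6 0 255;0 0 0 -3 0.5 0 255;0 0 0 -1.4 0.3 0 255;0 0 0 0 0 0 255",
)

```text
time_s: 9.15
position: [0.4783, 0.0191, 0.2273]
tool_rot: [[0.196, 0.981, -0.0], [0.981, -0.196, -0.001], [-0.001, 0.0, -1.0]]
ft_force: [0.2, 0.9, -0.9]
grip_width: 0.0245
gripper_force: 39.7
```

Call:
jog_arm(
  plan="0 0 0 0 0 3 255;0 0 0 0 0 4 255;0 0 0 0 0 4 255;0 0 0 0 0 3 255;0 0 0 0 0 2 255;0 0 0 0 0 1 255;0 0 0 0 0 0 255;0 0 0 0 0 0 255",
)

```text
time_s: 9.82
position: [0.4782, 0.0217, 0.0573]
tool_rot: [[0.193, 0.981, -0.001], [0.981, -0.193, 0.0], [0.0, -0.001, -1.0]]
ft_force: [-0.2, -0.7, -1.0]
grip_width: 0.0247
gripper_force: 39.7
```

```bash
python3 - <<'E'
from h import *
pose()
P,h,s,v=view("s3.png","side")
m=box(P,.38,.58,-.12,.16,.05,.11)
line("tube",P[m&(s<60)&(v>100)]);line("oc",P[m&(h<18)&(s>150)])
P,h,s,v=view("c3.png","scene")
m=box(P,.38,.58,-.12,.16,.05,.11)
line("tube",P[m&(s<60)&(v>100)]);line("oc",P[m&(h<18)&(s>150)])
P,h,s,v=view("w3.png")
m=box(P,.38,.58,-.12,.16,.05,.11)
line("tube",P[m&(s<60)&(v>100)]);line("oc",P[m&(h<18)&(s>150)])
E
```

```text
tcp [0.4782 0.0217 0.0573] yaw 78.9 w 0.0247 q [-12.  27. 100.   0.  53.  -1.] t 9.8167
tube 291 ang 56.5 len 0.25 wid 0.181 mid [0.4498 0.0903] z [0.053 0.079 0.097]
oc 71 ang -138.7 len 0.063 wid 0.02 mid [0.4799 0.1029] z [0.059 0.077 0.086]
tube 578 ang -111.7 len 0.257 wid 0.067 mid [0.5074 0.0437] z [0.055 0.08  0.089]
oc 109 ang -131.8 len 0.194 wid 0.042 mid [0.4373 0.0511] z [0.051 0.073 0.088]
tube 20920 ang -86.0 len 0.156 wid 0.11 mid [0.4501 0.0686] z [0.052 0.086 0.096]
oc 5803 ang -136.1 len 0.182 wid 0.041 mid [0.4411 0.0549] z [0.051 0.086 0.089]
```

Call:
jog_arm(
  plan="0 0 0 0 -0.1 0.8 255;0 0 0 0 0 0.5 255;0 0 0 0 0 0.3 255;0 0 0 0 0 0.1 255;0 0 0 0 0 0 255;0 0 0 0 0 0 255",
)

```text
time_s: 10.47
position: [0.4771, 0.0206, 0.0403]
tool_rot: [[0.194, 0.981, 0.0], [0.981, -0.194, 0.0], [0.0, 0.0, -1.0]]
ft_force: [-0.2, 0.2, -0.7]
grip_width: 0.0246
gripper_force: 39.7
```

Call:
jog_arm(
  plan="0 0 0 0 0 0.1 255;0 0 0 0 0 0.1 255;0 0 0 0 0 0 255;0 0 0 0 0 0 255",
)

```text
time_s: 10.8
position: [0.4773, 0.0207, 0.0392]
tool_rot: [[0.194, 0.981, 0.001], [0.981, -0.194, -0.0], [-0.0, 0.001, -1.0]]
ft_force: [-2.0, -0.1, 9.3]
grip_width: 0.0247
gripper_force: 40.8
```

Call:
jog_arm(
  plan="0 0 0 0 0 0 255;0 0 0 0 0 0 255;0 0 0 0 0 0 150;0 0 0 0 0 0 120;0 0 0 0 0 0 100;0 0 0 0 0 0 100;0 0 0 0 0 0 100;0 0 0 0 0 0 100",
  grip_force=20,
)

```text
time_s: 11.47
position: [0.477, 0.0207, 0.0382]
tool_rot: [[0.194, 0.981, -0.0], [0.981, -0.194, 0.0], [0.0, -0.0, -1.0]]
ft_force: [-0.1, -0.6, 0.4]
grip_width: 0.0522
gripper_force: 0.0
```

```bash
python3 - <<'E'
from h import *
pose()
for cam in("side","scene"):
    P,h,s,v=view(cam+"4.png",cam)
    c=np.array([.4768,.0192]);u=np.array([.198,.980]);d=P[...,:2]-c;t=d@u;w=d@[u[1],-u[0]]
    m=(abs(t)<.115)&(abs(w)<.022)&(P[...,2]>.045)&(P[...,2]<.075)
    line("tube",P[m&(s<60)&(v>100)]);line("oc",P[m&(h<18)&(s>150)])
E
```

```text
tcp [0.477  0.0207 0.0382] yaw 78.8 w 0.0522 q [-12.  29. 101.   0.  50.  -1.] t 11.4667
tube 222 ang 81.0 len 0.145 wid 0.024 mid [0.4795 0.0306] z [0.049 0.062 0.068]
oc 65 ang -135.4 len 0.025 wid 0.025 mid [0.4941 0.1147] z [0.046 0.06  0.067]
tube 486 ang -101.4 len 0.178 wid 0.023 mid [0.4802 0.0098] z [0.048 0.063 0.07 ]
oc 60 ang 34.1 len 0.022 wid 0.023 mid [0.5007 0.1103] z [0.047 0.063 0.07 ]
```

View pics/scene4.png

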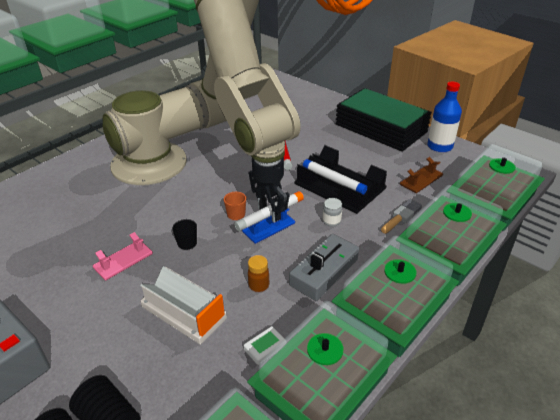

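The tube lies on the blue rest, cap at (299,197) and metal end at (241,229), with the open fingers around its middle.

Call:
jog_arm(
  plan="0 0 0 0 0 -1.5 100;0 0 0 0 0 -3 100;0 0 0 0 0 -3.5 100;0 0 0 0 0 -2 100;0 0 0 -3 0 0 100;0 0 0 -3.5 0 0 100;0 0 0 -1.7 0 0 100;0 0 0 0 0 0 100;0 0 0 0 0 0 100",
)

```text
time_s: 12.32
position: [0.461, -0.0601, 0.1383]
tool_rot: [[0.196, 0.981, -0.0], [0.981, -0.196, 0.0], [0.0, -0.0, -1.0]]
ft_force: [-0.1, 0.1, 0.2]
grip_width: 0.0515
gripper_force: 0.0
```

```bash
python3 - <<'E'
from h import *
p,R=pose()
P,h,s,v=view("w5.png","wrist")
c=np.array([.4768,.0192]);u=np.array([.198,.980]);d=P[...,:2]-c;t=d@u;w=d@[u[1],-u[0]]
m=(abs(t)<.12)&(abs(w)<.024)&(P[...,2]>.05)&(P[...,2]<.075)
k=m&(s<60)&(v>100);line("tube",P[k]);o=m&(h<18)&(s>150);line("oc",P[o])
print("tube t",np.percentile(t[k],[1,99]),"oc t",np.percentile(t[o],[1,50,99]),"w",np.percentile(w[k],[1,50,99]),"tcp t,w",(p[:2]-c)@u,(p[:2]-c)@[u[1],-u[0]])
E
```

```text
tcp [ 0.461  -0.0601  0.1383] yaw 78.69 w 0.0515 q [-22.  19.  96.   0.  65. -11.] t 12.3167
tube 9443 ang -100.8 len 0.142 wid 0.025 mid [ 0.4735 -0.0036] z [0.059 0.067 0.07 ]
oc fewTraceback (most recent call last):
  File "<stdin>", line 7, in <module>
    return _quantile_unchecked(
        a, q, axis, out, overwrite_input, method, keepdims, weights)
    return _ureduce(a,
                    func=_quantile_ureduce_func,
    ...<5 lines>...
                    overwrite_input=overwrite_input,
                    method=method)
    r = func(a, **kwargs)
    result = _quantile(arr,
                       quantiles=q,
    ...<2 lines>...
                       out=out,
                       weights=wgt)
    slices_having_nans = np.isnan(arr[-1, ...])
                                  ~~~^^^^^^^^^
IndexError: index -1 is out of bounds for axis 0 with size 0
```

View pics/w5.png

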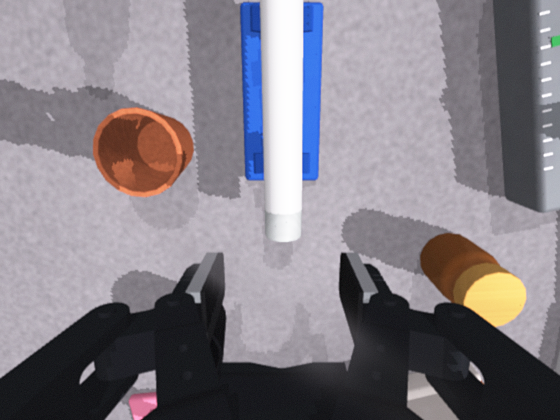

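The metal end is at about (283,235), clear in front of the rest, and the jar and clay pot are well outside the fingers.

Call:
jog_arm(
  plan="0 0 0 0.7 0.1 1 100;0 0 0 0 0 3 100;0 0 0 0 0 3 100;0 0 0 0 0 2 100;0 0 0 0 0 0.9 100;0 0 0 0 0 0 100;0 0 0 0 0 0 255;0 0 0 0 0 0 255;0 0 0 0 0 0 255;0 0 0 0 0 0 255",
  grip_force=40,
)

```text
time_s: 13.2
position: [0.4639, -0.053, 0.0404]
tool_rot: [[0.194, 0.981, 0.002], [0.981, -0.194, -0.0], [-0.0, 0.002, -1.0]]
ft_force: [-0.0, 1.8, 3.7]
grip_width: 0.025
gripper_force: 39.2
```

Call:
jog_arm(
  plan="0 0 0 0 0 0 255;0 0 0 0 0 0 255;0 0 0 0 0 0 255;0 0 0 0 0 0 255",
  grip_force=110,
)

```text
time_s: 13.53
position: [0.464, -0.0531, 0.0405]
tool_rot: [[0.194, 0.981, 0.002], [0.981, -0.194, -0.0], [-0.0, 0.002, -1.0]]
ft_force: [-0.7, 2.4, 8.5]
grip_width: 0.0225
gripper_force: 107.4
```

Call:
jog_arm(
  plan="0 0 0 0 0 -0.5 255;0 0 0 0 0 -1 255;0 0 0 0 0 -2 255;0 0 0 0 0 -3 255;0 0 0 0 0 -3.5 255;0 0 0 0 0 -3.5 255;0 0 0 0 0 -2.5 255;0 0 0 0 0 0 255",
)

```text
time_s: 14.2
position: [0.4651, -0.0537, 0.2046]
tool_rot: [[0.194, 0.981, 0.009], [0.981, -0.194, -0.004], [-0.002, 0.01, -1.0]]
ft_force: [-0.1, -1.0, -1.0]
grip_width: 0.0231
gripper_force: 107.9
```

Call:
jog_arm(
  plan="0 0 0 -2 0 0 255;0 0 0 -3 0.1 0 255;0 0 0 -3.8 0.1 0 255;0 0 0 -3.8 0.1 0 255;0 0 0 -3.8 0.1 0 255;0 0 0 -3.8 0.1 0 255;0 0 0 -3 0.1 0 255;0 0 0 -2 0.1 0 255;0 0 3 -1 0 0 255;0 0 5 0 0 0 255",
)

```text
time_s: 15.03
position: [0.4185, -0.3136, 0.1984]
tool_rot: [[0.334, 0.943, -0.001], [0.943, -0.334, 0.0], [-0.0, -0.001, -1.0]]
ft_force: [-0.4, 0.2, -1.5]
grip_width: 0.023
gripper_force: 108.0
```

Call:
jog_arm(
  plan="0 0 6.7 0 0 0 255;0 0 6.7 0 0 0 255;0 0 6.7 0 0 0 255;0 0 6.7 0 0 0 255;0 0 6.7 0 0 0 255;0 0 6.7 0 0 0 255;0 0 6.7 0 0 0 255;0 0 6.7 0 0 0 255;0 0 6.7 0 0 0 255;0 0 5 0 0 0 255",
)

```text
time_s: 15.87
position: [0.419, -0.3112, 0.1987]
tool_rot: [[0.996, 0.09, -0.001], [0.09, -0.996, 0.001], [-0.001, -0.001, -1.0]]
ft_force: [0.2, 0.4, -1.8]
grip_width: 0.0232
gripper_force: 107.9
```

Call:
jog_arm(
  plan="0 0 1 -2 0 0 255;0 0 0 -2 0 0 255;0 0 0 0 0 0 255;0 0 0 0 0 0 255",
)

```text
time_s: 16.2
position: [0.3789, -0.3149, 0.1991]
tool_rot: [[0.997, 0.077, -0.0], [0.077, -0.997, 0.001], [-0.0, -0.001, -1.0]]
ft_force: [-0.5, -0.5, -1.1]
grip_width: 0.023
gripper_force: 107.9
```

```bash
cat > lamp.py <<'E'
from h import *
import sys
p,R=pose()
P,h,s,v=view(sys.argv[1],"wrist")
zt=p[2]-.02
lb=box(P,.38,.68,-.42,-.2,0,.1)
line("plate",P[lb&(h<18)&(s>150)&(P[...,2]>.074)])
r=lb&(s<70)&(abs(P[...,2]-.067)<.006)
line("rims",P[r])
c=np.array([.5,-.3075]);u=np.array([.997,.078]);n=np.array([-u[1],u[0]]);d=P[...,:2]-c;t=d@u;w=d@n
for sg in(-1,1):
    k=r&(w*sg>.02)&(w*sg<.045);
    if k.sum()>20: line("rim%d"%sg,P[k])
k=box(P,.35,.7,-.42,-.2,zt,p[2]+.06)
line("tube",P[k&(s<60)&(v>100)]);o=k&(h<18)&(s>150);line("oc",P[o])
for b in np.arange(p[0]+.05,p[0]+.2,.025):
    q=k&(abs(P[...,0]-b)<.004)&((s<60)&(v>100)|(h<18)&(s>150))
    if q.sum()>10:print("x",b.round(3),"y",np.percentile(P[q][:,1],[2,98]).round(4),"ztop",np.percentile(P[q][:,2],95).round(4))
E
python3 lamp.py w6.png
```

```text
tcp [ 0.3789 -0.3149  0.1991] yaw 4.43 w 0.023 q [-54.  18.  86.  -0.  76.  32.] t 16.2
plate few
rims 1893 ang -173.5 len 0.079 wid 0.012 mid [ 0.4885 -0.3418] z [0.061 0.066 0.07 ]
rim-1 1889 ang -174.0 len 0.079 wid 0.012 mid [ 0.4885 -0.3418] z [0.061 0.066 0.07 ]
tube 24240 ang -175.3 len 0.122 wid 0.032 mid [ 0.4203 -0.3111] z [0.214 0.225 0.236]
oc few
x 0.429 y [-0.3224 -0.2988] ztop 0.2274
x 0.454 y [-0.3203 -0.2966] ztop 0.2271
x 0.479 y [-0.3183 -0.2944] ztop 0.2268
```

View pics/w6.png

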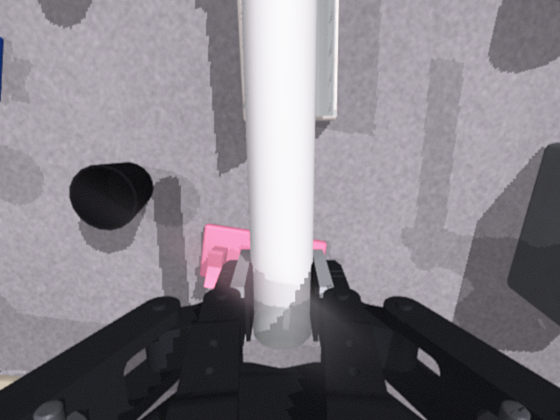

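The tube is held level, pointing over the lamp, whose near trough end shows at (337,118).

Call:
jog_arm(
  plan="0 0 0 1.5 0.2 1 255;0 0 -1 1.5 0.2 2 255;0 0 0 1.1 0.1 3 255;0 0 0 0 0 2.5 255;0 0 0 0 0 1.5 255;0 0 0 0 0 0.7 255;0 0 0 0 0 0 255;0 0 0 0 0 0 255",
)

```text
time_s: 16.92
position: [0.4213, -0.3167, 0.0928]
tool_rot: [[0.995, 0.096, 0.0], [0.096, -0.995, -0.0], [0.0, 0.001, -1.0]]
ft_force: [0.1, -0.1, -1.3]
grip_width: 0.0231
gripper_force: 107.9
```

```bash
cat > rel.py <<'E'
from h import *
pose()
u=np.array([.9956,.094]);n=np.array([-u[1],u[0]]);c=np.array([.5,-.309])
for cam in("scene","side"):
    P,h,s,v=view(cam+"7.png",cam)
    d=P[...,:2]-c;t=d@u;w=d@n;z=P[...,2]
    lb=(abs(t)<.14)&(abs(w)<.07)
    pl=lb&(h<18)&(s>150)&(t>.1)&(abs(z-.081)<.006);cp=lb&(h<18)&(s>150)&(t<.112)&(z>.088)
    rm=lb&(s<70)&(abs(z-.067)<.004)&(t<.1);tb=lb&(s<70)&(z>.085)&(t<.1)
    for k,m in(("plate",pl),("cap",cp),("rims",rm),("tube",tb)):
        if m.sum()>4: print(cam,k,m.sum(),"t",np.percentile(t[m],[2,50,98]).round(4),"w",np.percentile(w[m],[2,50,98]).round(4),"z",np.percentile(z[m],[2,50,98]).round(3));line(k,P[m])
E
python3 rel.py
```

```text
tcp [ 0.4213 -0.3167  0.0928] yaw 5.51 w 0.0231 q [-50.  28.  90.   0.  62.  35.] t 16.9167
scene plate 153 t [0.1085 0.113  0.1162] w [-0.0384 -0.0057  0.0315] z [0.075 0.081 0.085]
plate 153 ang -84.3 len 0.071 wid 0.008 mid [ 0.6123 -0.302 ] z [0.075 0.081 0.085]
scene cap 167 t [0.0795 0.0944 0.0997] w [-0.0121 -0.0028  0.0107] z [0.098 0.113 0.12 ]
cap 167 ang -126.0 len 0.029 wid 0.024 mid [ 0.591  -0.3018] z [0.096 0.113 0.12 ]
scene rims 279 t [-0.0474  0.04    0.096 ] w [-0.0389 -0.0352  0.0308] z [0.063 0.066 0.07 ]
rims 279 ang 20.3 len 0.155 wid 0.068 mid [ 0.5289 -0.3257] z [0.063 0.066 0.07 ]
scene tube 8258 t [-0.1359 -0.0652  0.0477] w [-0.0632 -0.0117  0.0664] z [0.11  0.342 0.437]
tube 8258 ang -4.8 len 0.206 wid 0.134 mid [ 0.4585 -0.3202] z [0.107 0.342 0.443]
side plate 16 t [0.1072 0.1096 0.1127] w [-0.0219  0.0079  0.0343] z [0.075 0.079 0.082]
plate 16 ang 97.0 len 0.057 wid 0.005 mid [ 0.609  -0.2924] z [0.075 0.079 0.082]
side cap 29 t [0.0827 0.0898 0.0989] w [0.0011 0.0105 0.0189] z [0.098 0.111 0.118]
cap 29 ang 137.5 len 0.02 wid 0.016 mid [ 0.5875 -0.2902] z [0.097 0.111 0.119]
side rims 109 t [-0.0506  0.0197  0.0962] w [-0.0354 -0.0245  0.0399] z [0.063 0.065 0.069]
rims 109 ang 175.6 len 0.154 wid 0.092 mid [ 0.5212 -0.3048] z [0.063 0.065 0.069]
side tube 1270 t [-0.0936 -0.0559  0.0674] w [-0.0027  0.0298  0.0667] z [0.097 0.202 0.396]
tube 1270 ang -5.7 len 0.168 wid 0.085 mid [ 0.4876 -0.2933] z [0.094 0.202 0.404]
```

View pics/scene7.png

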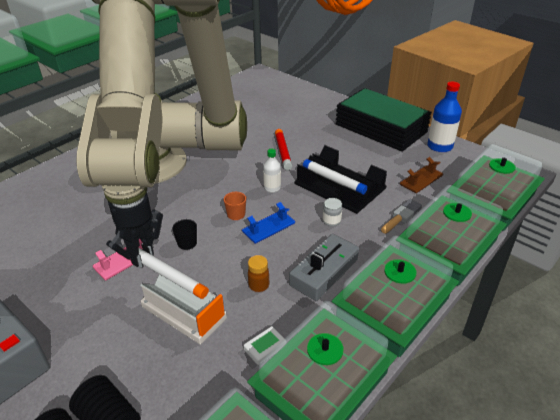

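The scene view shows the tube over the trough with its cap about 8 mm short of the orange plate. The pink rest sits close to the gripper, so I'll check its extent before lowering.

```bash
python3 - <<'E'
from h import *
for n in("scene","side"):
    D=np.load(n+"0.npz");P=D["P"];hsv=cv2.cvtColor(D["px"],cv2.COLOR_RGB2HSV);h,s=hsv[...,0].astype(int),hsv[...,1].astype(int)
    m=box(P,.15,.5,-.45,-.15,.003,.08)&(h>155)&(h<178)&(s>70);line("pink",P[m])
    if m.sum()>5:print(np.percentile(P[m],[1,99],axis=0).round(3))
    db=box(P,.55,.78,-.13,.12,.035,.1)
    g=db&(h>45)&(h<80)&(s>120)&(P[...,0]<.74)&(abs(P[...,2]-.046)<.006)
    k,L=cv2.connectedComponents(g.astype(np.uint8))
    for i in range(1,k):
        if (L==i).sum()>2:print("green",(L==i).sum(),P[L==i].mean(0).round(4))
    gp=(P[...,2]>.077)&(P[...,2]<.083)&box(P,.6,.74,-.1,.06,.07,.09);line("gripTop",P[gp])
    bt=box(P,.6,.76,-.13,.1,.041,.049)&(s<60);line("boxtop",P[bt])
E
```

```text
pink 1172 ang -95.7 len 0.127 wid 0.06 mid [ 0.2967 -0.3023] z [0.004 0.01  0.049]
[[ 0.265 -0.366  0.004]
 [ 0.329 -0.241  0.049]]
green 9 [0.6586 0.0145 0.046 ]
green 9 [0.7062 0.0166 0.0456]
gripTop 66 ang -2.5 len 0.026 wid 0.019 mid [ 0.685  -0.0475] z [0.077 0.08  0.082]
boxtop 1586 ang -87.3 len 0.165 wid 0.077 mid [ 0.6841 -0.0173] z [0.041 0.045 0.049]
pink few
gripTop 9 ang 160.3 len 0.026 wid 0.008 mid [ 0.6822 -0.043 ] z [0.077 0.077 0.08 ]
boxtop 443 ang 88.1 len 0.163 wid 0.078 mid [ 0.683  -0.0116] z [0.041 0.043 0.047]
```

```bash
python3 -c "
import cv2
a=cv2.imread('pics/scene0.png')[225:305,275:375];cv2.imwrite('pics/crop.png',cv2.resize(a,None,fx=7,fy=7,interpolation=cv2.INTER_CUBIC))"
```

```text
(no output)
```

View pics/crop.png

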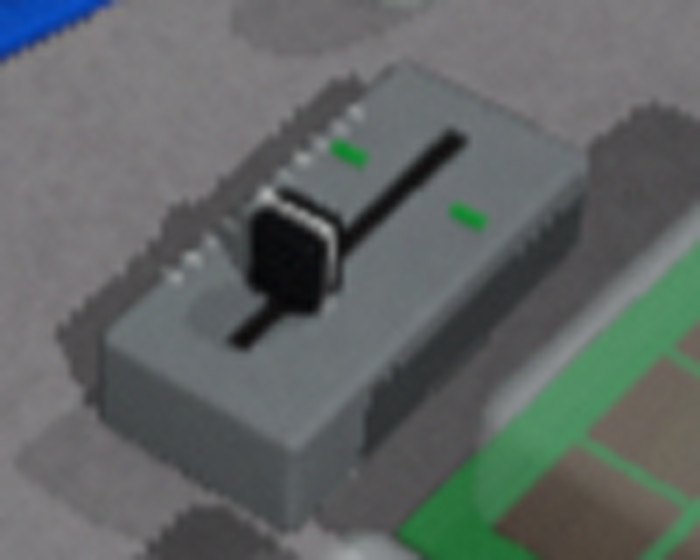

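Crop: the grip is on the near end of the track and the green strips are further along at about crop (348,153) and (468,217). The pink rest ends at x=0.33, clear of the fingers. Lowering the tube now.

Call:
jog_arm(
  plan="0 0 0 0.1 0.3 0 255;0 0 0 0 0 1.5 255;0 0 0 0 0 1.5 255;0 0 0 0 0 1 255;0 0 0 0 0 0.6 255;0 0 0 0 0 0.3 255;0 0 0 0 0 0 255;0 0 0 0 0 0 255",
)

```text
time_s: 17.68
position: [0.4223, -0.3197, 0.0438]
tool_rot: [[0.995, 0.096, 0.001], [0.096, -0.995, -0.001], [0.001, 0.001, -1.0]]
ft_force: [0.7, 0.1, -1.4]
grip_width: 0.0228
gripper_force: 107.9
```

Call:
jog_arm(
  plan="0 0 0 0 0 0.2 255;0 0 0 0 0 0 255;0 0 0 0 0 0 255",
)

```text
time_s: 17.93
position: [0.4223, -0.3196, 0.0417]
tool_rot: [[0.995, 0.096, 0.001], [0.096, -0.995, -0.001], [0.001, 0.001, -1.0]]
ft_force: [-0.5, -0.9, -1.4]
grip_width: 0.0228
gripper_force: 107.9
```

Call:
jog_arm(
  plan="0 0 0 0 0 0.1 255;0 0 0 0 0 0 255;0 0 0 0 0 0 255",
)

```text
time_s: 18.18
position: [0.4222, -0.3195, 0.0405]
tool_rot: [[0.995, 0.096, 0.0], [0.096, -0.995, -0.0], [0.0, 0.0, -1.0]]
ft_force: [1.0, -1.5, -0.3]
grip_width: 0.023
gripper_force: 107.9
```

Call:
jog_arm(
  plan="0 0 0 0 0 0.1 255;0 0 0 0 0 0 255;0 0 0 0 0 0 255",
)

```text
time_s: 18.43
position: [0.4223, -0.3196, 0.04]
tool_rot: [[0.995, 0.096, 0.001], [0.096, -0.995, -0.001], [0.001, 0.001, -1.0]]
ft_force: [-0.9, -0.2, 7.4]
grip_width: 0.0226
gripper_force: 108.8
```

Contact in z with hardly any sideways force, so the tube is seated. I'll ease the grip and release.

Call:
jog_arm(
  plan="0 0 0 0 0 0 255;0 0 0 0 0 0 255;0 0 0 0 0 0 255;0 0 0 0 0 0 150;0 0 0 0 0 0 120;0 0 0 0 0 0 100;0 0 0 0 0 0 100;0 0 0 0 0 0 100;0 0 0 0 0 0 100;0 0 0 0 0 0 100",
  grip_force=20,
)

```text
time_s: 19.27
position: [0.4221, -0.3194, 0.0393]
tool_rot: [[0.995, 0.096, -0.0], [0.096, -0.995, 0.0], [-0.0, -0.0, -1.0]]
ft_force: [0.0, 0.4, -0.5]
grip_width: 0.052
gripper_force: 0.0
```

```bash
sed -e 's/(t<.112)&(z>.088)/(t<.1045)\&(abs(w)<.02)\&(z>.05)/' -e 's/(z>.085)/(z>.055)\&(z<.075)\&(abs(w)<.018)/' -e 's/7.png/8.png/' rel.py > rel2.py; python3 rel2.py
```

```text
tcp [ 0.4221 -0.3194  0.0393] yaw 5.5 w 0.052 q [-50.  33.  93.   0.  55.  35.] t 19.2667
scene plate 155 t [0.108  0.1133 0.1161] w [-0.0387 -0.0071  0.0308] z [0.076 0.081 0.084]
plate 155 ang -84.2 len 0.071 wid 0.008 mid [ 0.6118 -0.302 ] z [0.076 0.081 0.084]
scene cap 86 t [0.08   0.0887 0.0972] w [-0.0155 -0.008   0.0043] z [0.054 0.066 0.069]
cap 86 ang -109.9 len 0.023 wid 0.018 mid [ 0.5884 -0.3065] z [0.053 0.066 0.07 ]
scene rims 1132 t [-0.0871  0.0086  0.0926] w [-0.0386 -0.0046  0.0321] z [0.063 0.066 0.07 ]
rims 1132 ang 5.8 len 0.186 wid 0.073 mid [ 0.5024 -0.3125] z [0.063 0.066 0.07 ]
scene tube 872 t [-0.0895  0.0004  0.0771] w [-0.0162 -0.007   0.0172] z [0.055 0.065 0.07 ]
tube 872 ang 6.4 len 0.171 wid 0.034 mid [ 0.4935 -0.3091] z [0.055 0.065 0.07 ]
side plate 16 t [0.1079 0.1104 0.114 ] w [-0.0304 -0.0027  0.0348] z [0.077 0.078 0.081]
plate 16 ang -84.6 len 0.067 wid 0.006 mid [ 0.6103 -0.2968] z [0.077 0.078 0.081]
side cap 18 t [0.0844 0.0934 0.1003] w [-0.0028  0.0054  0.0115] z [0.058 0.062 0.068]
cap 18 ang 161.5 len 0.019 wid 0.015 mid [ 0.5916 -0.2945] z [0.058 0.062 0.068]
side rims 188 t [-0.0897  0.0084  0.095 ] w [-0.0342  0.0033  0.0383] z [0.063 0.065 0.069]
rims 188 ang 178.6 len 0.19 wid 0.083 mid [ 0.5005 -0.3046] z [0.063 0.065 0.069]
side tube 196 t [-0.0966  0.005   0.0776] w [-0.011   0.0052  0.0156] z [0.056 0.062 0.067]
tube 196 ang -174.9 len 0.178 wid 0.032 mid [ 0.4911 -0.3099] z [0.056 0.062 0.067]
```

Call:
jog_arm(
  plan="0 0 0 0 0 -1 100;0 0 0 0 0 -2 100;0 0 0 0 0 -3 100;0 0 0 0 0 -4 100;0 0 0 0 0 -4 100;0 0 0 0 0 -3 100;0 0 0 1.5 -2 0 100;0 0 0 2.4 -2.8 0 100;0 0 0 2.4 -2.8 0 100;0 0 0 2.4 -2.8 0 100",
)

```text
time_s: 20.2
position: [0.4992, -0.2062, 0.2104]
tool_rot: [[0.995, 0.095, 0.001], [0.095, -0.995, -0.001], [0.001, 0.001, -1.0]]
ft_force: [-0.1, -0.7, 0.7]
grip_width: 0.0518
gripper_force: 0.0
```

Call:
jog_arm(
  plan="0 0 0 2.4 -2.8 0 100;0 0 0 2.4 -2.8 0 100;0 0 0 2.4 -2.8 0 100;0 0 1 2.4 -2.8 0 100;0 0 2 2.4 -2.8 0 100;0 0 0 2 -2.4 0 100;0 0 0 0.9 -1 0 100;0 0 0 0 0 0 100;0 0 0 0 0 0 100",
)

```text
time_s: 20.95
position: [0.6326, -0.0215, 0.2096]
tool_rot: [[0.999, 0.045, -0.0], [0.045, -0.999, -0.0], [-0.0, 0.0, -1.0]]
ft_force: [-0.1, -0.4, -0.5]
grip_width: 0.0517
gripper_force: 0.0
```

```bash
python3 rel2.py | grep -A1 -E "cap|tube"; python3 - <<'E'
from h import *
P,h,s,v=view("w9.png")
db=box(P,.6,.76,-.13,.12,.03,.1)
g=db&(h>40)&(h<85)&(s>100)&(abs(P[...,2]-.046)<.006)
k,L=cv2.connectedComponents(g.astype(np.uint8))
for i in range(1,k):
    if (L==i).sum()>8:line("green",P[L==i])
gp=box(P,.6,.74,-.1,.06,.075,.086);line("gripTop",P[gp]);line("white",P[gp&(v>140)])
line("boxtop",P[db&(abs(P[...,2]-.045)<.005)&(s<60)])
E
```

```text
scene cap 86 t [0.08   0.0882 0.0978] w [-0.0151 -0.0077  0.004 ] z [0.053 0.066 0.071]
cap 86 ang -117.3 len 0.023 wid 0.017 mid [ 0.5885 -0.3064] z [0.052 0.066 0.071]
scene rims 1099 t [-0.0929  0.0124  0.0922] w [-0.0382 -0.0049  0.0317] z [0.063 0.066 0.07 ]
--
scene tube 908 t [-0.0947 -0.0017  0.0777] w [-0.0164 -0.0069  0.0175] z [0.056 0.065 0.07 ]
tube 908 ang 7.3 len 0.177 wid 0.035 mid [ 0.4916 -0.3096] z [0.055 0.065 0.07 ]
side plate 19 t [0.1065 0.1101 0.1136] w [-0.0274  0.0125  0.0348] z [0.075 0.078 0.082]
--
side cap 19 t [0.0838 0.0934 0.0997] w [-0.0038  0.0066  0.0126] z [0.057 0.062 0.065]
cap 19 ang 55.9 len 0.019 wid 0.021 mid [ 0.5919 -0.2954] z [0.057 0.062 0.065]
side rims 191 t [-0.0898  0.0067  0.0896] w [-0.0349  0.0017  0.0384] z [0.063 0.065 0.069]
--
side tube 242 t [-0.0955 -0.0104  0.0763] w [-0.0108  0.0061  0.0141] z [0.055 0.062 0.068]
tube 242 ang -174.5 len 0.175 wid 0.029 mid [ 0.4907 -0.3097] z [0.055 0.062 0.069]
green 98 ang -176.2 len 0.012 wid 0.005 mid [0.7054 0.0178] z [0.045 0.047 0.048]
green 94 ang -179.7 len 0.012 wid 0.006 mid [0.6574 0.0158] z [0.046 0.047 0.049]
gripTop 790 ang -177.9 len 0.025 wid 0.019 mid [ 0.6839 -0.0465] z [0.076 0.08  0.082]
white 135 ang -177.9 len 0.026 wid 0.003 mid [ 0.6841 -0.0466] z [0.076 0.081 0.083]
boxtop 15871 ang -87.6 len 0.164 wid 0.078 mid [ 0.6829 -0.0152] z [0.042 0.046 0.048]
```

View pics/w9.png

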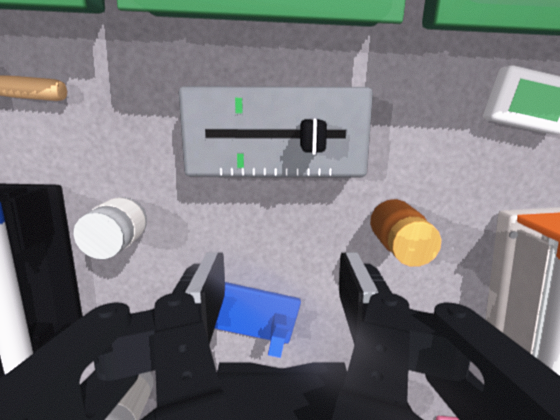

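The dimmer is clear: grip at (313,135), green mark at (239,105)/(241,160), about 63 mm further along. I'll grasp the grip along its track.

Call:
jog_arm(
  plan="0 0 0.4 2.5 1.4 0 100;0 0 0 2.5 1.3 2 100;0 0 0 0 0 3 100;0 0 0 0 0 3.5 100;0 0 0 0 0 3.5 100;0 0 0 0 0 2.5 100;0 0 0 0 0 1 100;0 0 0 0 0 0 100;0 0 0 0 0 0 255;0 0 0 0 0 0 255",
  grip_force=20,
)

```text
time_s: 21.93
position: [0.6848, -0.0474, 0.0568]
tool_rot: [[0.999, 0.036, 0.004], [0.036, -0.999, -0.001], [0.004, 0.001, -1.0]]
ft_force: [-0.3, 0.1, 0.2]
grip_width: 0.0286
gripper_force: 0.0
```

Call:
jog_arm(
  plan="0 0 0 0 0 0 255;0 0 0 0 0 0 255;0 0 0 0 0 0 255;0 0 0 0 0 0 255",
)

```text
time_s: 22.27
position: [0.6848, -0.0471, 0.0568]
tool_rot: [[0.999, 0.037, 0.004], [0.037, -0.999, -0.001], [0.004, 0.001, -1.0]]
ft_force: [-1.3, -1.1, 6.7]
grip_width: 0.0192
gripper_force: 25.8
```

Call:
jog_arm(
  plan="0 0 0 0 -0.5 0 255;0 0 0 0 -1 0 255;0 0 0 0 -1.3 0 255;0 0 0 0 -1.3 0 255;0 0 0 0 -1.3 0 255;0 0 0 0 -0.7 0 255;0 0 0 0 -0.24 0 255;0 0 0 0 0 0 255;0 0 0 0 0 0 255",
)

```text
time_s: 23.02
position: [0.6823, 0.0171, 0.0568]
tool_rot: [[0.999, 0.037, 0.004], [0.037, -0.999, -0.0], [0.004, 0.0, -1.0]]
ft_force: [-1.9, 1.8, 7.5]
grip_width: 0.0195
gripper_force: 25.9
```

Call:
jog_arm(
  plan="0 0 0 0 0 0 180;0 0 0 0 0 0 140;0 0 0 0 0 0 100;0 0 0 0 0 0 100;0 0 0 0 0 0 100;0 0 0 0 0 -2 100;0 0 0 0 0 -4 100;0 0 0 0 0 -4 100;0 0 0 -3 0 -4 100;0 0 0 -2 0 -2 100",
)

```text
time_s: 23.85
position: [0.6367, 0.0148, 0.2114]
tool_rot: [[0.999, 0.037, 0.005], [0.037, -0.999, -0.001], [0.005, 0.001, -1.0]]
ft_force: [-0.5, 1.3, 1.3]
grip_width: 0.0522
gripper_force: 0.0
```

```bash
python3 - <<'E'
from h import *
pose()
P,h,s,v=view("w10.png")
db=box(P,.6,.76,-.13,.12,.03,.1)
g=db&(h>40)&(h<85)&(s>100)&(abs(P[...,2]-.046)<.006)
k,L=cv2.connectedComponents(g.astype(np.uint8))
for i in range(1,k):
    if (L==i).sum()>8:line("green",P[L==i])
gp=box(P,.6,.74,-.1,.06,.075,.086);line("gripTop",P[gp]);line("white",P[gp&(v>140)])
E
python3 rel2.py | grep -A1 -E "cap|tube"
```

```text
tcp [0.6367 0.0148 0.2114] yaw 2.11 w 0.0522 q [-9. 31. 61. -0. 87. 79.] t 23.85
green 90 ang -177.9 len 0.012 wid 0.004 mid [0.7057 0.0178] z [0.046 0.047 0.049]
green 77 ang -179.0 len 0.012 wid 0.005 mid [0.6574 0.016 ] z [0.046 0.047 0.049]
gripTop 763 ang -177.7 len 0.026 wid 0.019 mid [0.6814 0.0169] z [0.076 0.08  0.082]
white 134 ang -177.9 len 0.026 wid 0.002 mid [0.6814 0.0169] z [0.077 0.081 0.082]
scene cap 86 t [0.0805 0.0884 0.0977] w [-0.0164 -0.0079  0.0045] z [0.054 0.066 0.07 ]
cap 86 ang -108.2 len 0.022 wid 0.018 mid [ 0.5892 -0.3069] z [0.053 0.066 0.07 ]
scene rims 1095 t [-0.0912  0.0113  0.0929] w [-0.0382 -0.0051  0.0314] z [0.063 0.067 0.07 ]
--
scene tube 900 t [-0.0947 -0.0016  0.0768] w [-0.0164 -0.0072  0.0176] z [0.055 0.065 0.07 ]
tube 900 ang 7.0 len 0.178 wid 0.035 mid [ 0.4922 -0.3096] z [0.055 0.065 0.07 ]
side plate 17 t [0.1072 0.1096 0.1129] w [-0.0314  0.0034  0.0382] z [0.075 0.079 0.082]
--
side cap 19 t [0.0847 0.0924 0.1005] w [-0.0045  0.0053  0.0134] z [0.056 0.062 0.065]
cap 19 ang -158.2 len 0.017 wid 0.019 mid [ 0.5914 -0.2969] z [0.056 0.062 0.065]
side rims 183 t [-0.092   0.0029  0.0941] w [-0.0347  0.0037  0.038 ] z [0.063 0.065 0.069]
--
side tube 238 t [-0.0956 -0.0125  0.0757] w [-0.0095  0.0051  0.0162] z [0.056 0.062 0.067]
tube 238 ang -174.4 len 0.176 wid 0.027 mid [ 0.49   -0.3065] z [0.055 0.062 0.068]
```

The grip's line (y=0.0169) is level with the mark (0.0169), and the tube is still seated in the lamp.

Call:
jog_arm(
  plan="0 0 0 0 0 0 100;0 0 0 0 0 0 100;0 0 0 0 0 0 100",
)

```text
time_s: 24.25
position: [0.6367, 0.0149, 0.2059]
tool_rot: [[0.999, 0.037, -0.003], [0.037, -0.999, 0.0], [-0.003, -0.001, -1.0]]
ft_force: [-0.3, -0.9, 0.9]
grip_width: 0.0519
gripper_force: 0.0
```

```bash
python3 -c "
from rig import job
print(job.close_job())"
```

```text
the job is handed in; nothing more can be done
None
```

Job handed in at about 24 s: the tube was set down and released on the blue rest, then laid in the lamp with its cap about 8–10 mm from the orange plate, and the dimmer line stands level with the green mark; the hand-in returned no verdict.

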